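# Load the jar carrier and hold the dead-man plunger

## Task

Finish loading the black jar carrier: stand the two red-lidded jars that are out on the table upright in its two free green-floored cells, one per cell, setting them down without dropping them. Only when both are in and let go, press the yellow dead-man plunger down until its flat top is level with the green band on the white post beside it (about 16 mm down), never as far as the red band, and finish while still holding it there with the robot. Leave the white-lidded jar, the jar already in the carrier and the spare lid where they are.

Things in the scene. Friction and masses are not known exactly. Their poses are not given: they have to be found in the camera images.
- jar_a_mid (a point): clear glass jar, about 220 g (varies), 110 mm tall, upright: round body 62 mm across between 18 and 84 mm above its base (54 mm at the base), red lid 58 mm across over the top 16 mm. This point lies on its axis, half-way up (55 mm above its base); its z axis points up the jar. Stands on the table at the start; to be loaded.
- jar_b_mid (a point): clear glass jar, about 220 g (varies), 110 mm tall, upright: round body 62 mm across between 18 and 84 mm above its base (54 mm at the base), red lid 58 mm across over the top 16 mm. This point lies on its axis, half-way up (55 mm above its base); its z axis points up the jar. Stands on the table at the start; to be loaded.
- jar_white_mid (a point): clear glass jar, about 220 g (varies), 110 mm tall, upright: round body 62 mm across between 18 and 84 mm above its base (54 mm at the base), white lid 58 mm across over the top 16 mm. This point lies on its axis, half-way up (55 mm above its base); its z axis points up the jar. Stands on the table among the red-lidded jars; not to be moved.
- jar_c_mid (a point): clear glass jar, about 220 g (varies), 110 mm tall, upright: round body 62 mm across between 18 and 84 mm above its base (54 mm at the base), red lid 58 mm across over the top 16 mm. This point lies on its axis, half-way up (55 mm above its base); its z axis points up the jar. Already stands in one of the carrier's three cells; leave it.
- crate: black plastic jar carrier bolted to the table, 90 mm (its x) by 265 mm (its y), 32 mm high, open on top, with three cells in a row along its y axis: each 80 x 80 mm inside, centres at y = -85, 0 and +85 mm. Walls and floor 5 mm thick. Two small steel clamps, 20 mm high, stick out to 65 mm on its +x side. Origin: centre of its underside, on the table.
- pad_1_center (a point): centre of a thin green disc, 68 mm across, lying flush on the floor of one of the two free cells (5 mm above the table): the middle of that cell. Which cells are free varies.
- pad_2_center (a point): the same in the other free cell.
- spare_lid: loose red lid lying flat on the table, 58 mm across, 14 mm high; origin at the centre of its underside. Leave it.
- station: grey dead-man station bolted to the table: housing 100 mm (x) by 140 mm (y, from -85 to +55 mm), 50 mm high. Origin on the plunger's axis at table height. Centred at y = -66 mm stands the white gauge post, 24 x 24 mm, top 100 mm above the table, with a green band 80 to 88 mm and a red band 69 to 75 mm above the table.
- deadman_top (a point): centre of the flat top of the plunger's yellow round head, 56 mm across and 12 mm thick; 100 mm above the table when not pressed, and it goes down with the plunger.
- deadman (a joint): travel of the plunger, m: 0 = up (at rest), grows as it is pressed straight down, stop at 0.030. A spring returns it: about 4 N to start, then 0.3 N more per mm (about 9 N at 16 mm). The head's top is level with the green band from 0.012 to 0.020, and reaches the red band at 0.025.
Mind the look-alikes: they are no part of the job. Leave any purple or turquoise look-alike of the part that bears jar_b_mid alone.

How it is judged:
On the way:
1. both red-lidded jars stand upright in the two free cells, one in each, let go and at rest ((horizontal distance between jar_a_mid and pad_1_center below 0.017 m or horizontal distance between jar_a_mid and pad_2_center below 0.017 m) and height (world z) of each of jar_a_mid, jar_b_mid below 0.064 m and angle between each of jar_a_mid, jar_b_mid's own z axis and vertical below 0.12 rad and (horizontal distance between jar_b_mid and pad_1_center below 0.017 m or horizontal distance between jar_b_mid and pad_2_center below 0.017 m) and horizontal distance between jar_a_mid and jar_b_mid above 0.055 m and contact force between each of the arm, the fingers and jar_a below 0.1 N and contact force between each of the arm, the fingers and jar_b below 0.1 N and linear speed of each of jar_a, jar_b below 0.03 m/s), for 0.2 s.
At the end, for the whole second after the job is handed in: The robot ends holding the plunger (over 3 N) 11.5 to 20.5 mm down; jar_a and jar_b stand released, upright (0.12 rad) and at rest on the floors of the two free cells, one in each, within 17 mm of the cell's middle; the other jars and the lid are within 25 to 30 mm of their start (all of step 1 and value of joint deadman between 0.0115 and 0.0205 m and contact force between any of the fingers, the arm and deadman above 3 N and distance of jar_c from where it was at the start of the episode below 0.025 m and distance of each of jar_white, spare_lid from where it was at the start of the episode below 0.03 m and angle between each of jar_c, jar_white, spare_lid's own z axis and vertical below 0.12 rad); the arm keeps its last pose, push and grip.
It fails at once if the plunger pressed to the red band (more than 25 mm) (value of joint deadman above 0.025 m).
It fails at once if the plunger pressed (more than 6 mm) while a red-lidded jar is not in its cell or is still held (value of joint deadman above 0.006 m and not ((horizontal distance between jar_a_mid and pad_1_center below 0.017 m or horizontal distance between jar_a_mid and pad_2_center below 0.017 m) and height (world z) of each of jar_a_mid, jar_b_mid below 0.064 m and angle between each of jar_a_mid, jar_b_mid's own z axis and vertical below 0.12 rad and (horizontal distance between jar_b_mid and pad_1_center below 0.017 m or horizontal distance between jar_b_mid and pad_2_center below 0.017 m) and horizontal distance between jar_a_mid and jar_b_mid above 0.055 m and contact force between the fingers and jar_a below 0.1 N and contact force between the fingers and jar_b below 0.1 N)).
It fails at once if a red-lidded jar tipped over (more than 0.6 rad) (angle between any of jar_a_mid, jar_b_mid's own z axis and vertical above 0.6 rad).
It fails at once if a red-lidded jar dropped (faster than 0.6 m/s while not held) ((linear speed of jar_a above 0.6 m/s and contact force between the fingers and jar_a below 0.01 N) or (linear speed of jar_b above 0.6 m/s and contact force between the fingers and jar_b below 0.01 N)).
It fails at once if a bystander (white-lidded jar, jar in the carrier, spare lid) shifted or knocked over (distance of jar_c from where it was at the start of the episode above 0.025 m or distance of any of jar_white, spare_lid from where it was at the start of the episode above 0.03 m or angle between any of jar_c, jar_white, spare_lid's own z axis and vertical above 0.4 rad).
It also fails if it takes over 64 s, if anything falls off the work surface, if the arm or the gripper's body presses on something with over 40 N, if the wrist force passes 120 N, or if a joint passes its speed limit or range.

## Robot

A 6-joint arm with a two-finger parallel gripper is mounted at the origin on the work surface. World frame = base frame: x ahead of the robot, y to its left, z up, the work surface at z = 0. Lengths are in m, angles in rad, forces in N, time in s.
With the tool pointing down it reaches from about 0.425 to 0.925 m from the base axis. Payload 12.5 kg.
Tool frame: the origin (TCP) lies midway between the tips of the shut fingers; the grasp point (between the pads) lies 19 mm behind it; z points along the fingers, y is the direction in which the jaws open and shut (so a half turn about z gives the same grasp; the last joint's range is limited). The gripper opens to 85 mm and grips with 20 to 120 N. Pads are 22 mm wide; open, the fingers measure 114 mm over their backs; the gripper's body (76 mm by 85 mm) begins 54 mm behind the grasp point. The pads swing forward as they close: fully open they stand 13 mm farther back than shut.
Start: joints at [-1.219, 0.491, 1.559, -0, 1.092, -0.106], TCP at [0.276, -0.561, 0.231] pointing down, gripper open.
Joint ranges: [-3.1, 3.1], [-0.84, 2.19], [0.05, 2.79], [-1.13, 4.28], [0.06, 2.93], [-2.69, 2.69]. Speed limits (rad/s): [2.22, 2.22, 2.79, 3.14, 3.14, 3.14].

## Interface

Orientations are given as a 3x3 rotation matrix whose columns are the frame's x, y, z axes.
In Python, from station import telemetry, grab_frame, manip gives the robot as it stands.
- The arm moves only by the tool step_arm, never from a script. Its argument "steps" is a list of rows, each a list of 7 numbers: the turn, a rotation vector about the tool's x, y, z in degrees, then the shift along the tool's x, y, z in units of 30 mm (1.0 is 30 mm), then the closure in counts, from 0 (fully open) to 255 (shut). A call has exactly 8 rows; each row is the pose to reach, as a shift and turn from the pose commanded when the call began, along the tool's axes at that moment; what a row does not reach only later rows make up. A row lasts 1/10 s, in which the tool goes at most 50 mm and 8.59 degrees, less where a joint would pass 70% of its speed; a pose out of reach is approached as far as the arm can. A call with a gripper value outside its range is refused whole. The fingers move at their own pace and stop on an object; the grip force is fixed at half the most. Time passes only in rows, so rows that repeat a pose let the fingers close, or fill a call up. It gives the time, the measured TCP pose, the force and the opening at its end, in the units of the state.
- telemetry.state(): the state, without advancing time (a new reading comes with each control period).
- grab_frame(name): name is "scene" or "top" or "wrist"; returns a dict with "image" (400x640x3 uint8, red, green, blue), "z_map" (400x640 float32, m along the optical axis (not along the pixel's ray), 0 where there is no reading), "fx", "fy", "cx", "cy" (pixels), "world_to_cam" (4x4, takes a point from world to camera coordinates); the wrist camera has in their place "T_tool_cam" (4x4, takes a point from camera to tool coordinates, whose origin is the TCP and whose axes are the flange's). Camera axes: x right, y up, looking along -z (the intrinsics and any distortion apply to the point x, -y, -z); pixel columns grow to the right and rows downward; lengths in m; the calibration is good to about 2 mm. A picture is of the moment at which its call begins: read the wrist's pose just before it.
- manip.hand_in(): hands the job in, once; it reports no verdict.
The state is a dict: "time": time; "joint_pos": joint angles; "dq": joint speeds; "effort": joint torques, N m; "ee_pos": TCP position; "eef_rot": TCP orientation; "wrist_force": force on the tool from outside, world axes, zero at the start; "torque": the same for the moment, N m; "grip_width": opening from 0.0 (shut) to 1.0 (fully open).
Only numpy, scipy, OpenCV 4.12 (cv2) and the standard library are available. Lean on these libraries where they do the work, as an engineer would, in place of code of your own. Each camera call takes 0.05 s, during which the arm holds its last target.

## Working session

There is one attempt and no reset: what is moved stays moved. The work goes in short steps, Python scripts to look and compute and a tool call to move; the robot and the scene stay as the last step left them, time stands still between calls to the robot, and variables do not carry over. Pictures are saved under pics/ and viewed, and the job is handed in when it is done.

Besides the shell and the picture viewer there is one more tool, called after "Request:" by a JSON object that holds its "name" and its "arguments". step_arm: Moves the arm, as the interface text tells. Its arguments: {"type":"object","properties":{"steps":{"type":"array"}},"required":["steps"]}

```bash
ls; mkdir -p pics; cat > h.py <<'E'
import numpy as np, cv2
from station import telemetry, grab_frame, manip
def save(name,img,s=1):
    cv2.imwrite('pics/'+name, cv2.resize(img[...,::-1],None,fx=s,fy=s) if s!=1 else np.ascontiguousarray(img[...,::-1]))
def cloud(f):
    z=f['z_map'];v,u=np.mgrid[:400,:640]
    x=(u-f['cx'])/f['fx']*z; y=(v-f['cy'])/f['fy']*z
    P=np.stack([x,-y,-z,np.ones_like(z)],-1)
    T=np.linalg.inv(f['world_to_cam'])
    W=(P@T.T)[...,:3]; W[z==0]=np.nan
    return W
E
python3 - <<'E'
from h import *
s=telemetry.state(); print({k:np.round(v,3) for k,v in s.items()})
for n in ('scene','top','wrist'):
    f=grab_frame(n); save(n+'0.png',f['image']); np.savez(n+'0.npz',**f)
    print(n,[ (k,np.round(v,3) if np.size(v)<20 else '') for k,v in f.items()])
E
```

```text
pics
{'time': np.float64(0.0), 'joint_pos': array([-1.219,  0.492,  1.559,  0.   ,  1.092, -0.106]), 'dq': array([ 0.001,  0.001,  0.   , -0.001, -0.001,  0.001]), 'effort': array([-0.0000e+00, -6.1845e+01, -2.6159e+01, -0.0000e+00,  4.0000e-03,
        0.0000e+00]), 'ee_pos': array([ 0.276, -0.56 ,  0.231]), 'eef_rot': array([[ 0.897,  0.442, -0.   ],
       [ 0.442, -0.897,  0.001],
       [ 0.   , -0.001, -1.   ]]), 'wrist_force': array([-0.064,  0.128,  0.079]), 'torque': array([ 0.005, -0.016, -0.016]), 'grip_width': np.float64(1.0)}
scene [('image', ''), ('z_map', ''), ('fx', np.float64(445.528)), ('fy', np.float64(445.528)), ('cx', np.float64(319.673)), ('cy', np.float64(202.362)), ('world_to_cam', array([[ 0.797,  0.604, -0.02 , -0.405],
       [-0.366,  0.509,  0.779,  0.109],
       [ 0.481, -0.614,  0.626, -1.296],
       [ 0.   ,  0.   ,  0.   ,  1.   ]]))]
top [('image', ''), ('z_map', ''), ('fx', np.float64(369.352)), ('fy', np.float64(369.352)), ('cx', np.float64(312.836)), ('cy', np.float64(197.601)), ('world_to_cam', array([[ 0.016, -0.999,  0.031, -0.009],
       [ 0.998,  0.017,  0.052, -0.512],
       [-0.053,  0.03 ,  0.998, -0.884],
       [ 0.   ,  0.   ,  0.   ,  1.   ]]))]
wrist [('image', ''), ('z_map', ''), ('fx', np.float64(358.193)), ('fy', np.float64(358.193)), ('cx', np.float64(321.499)), ('cy', np.float64(201.301)), ('T_tool_cam', array([[ 0.   ,  0.966,  0.259,  0.065],
       [ 1.   , -0.   , -0.001,  0.001],
       [-0.001,  0.259, -0.966, -0.143],
       [ 0.   ,  0.   ,  0.   ,  1.   ]]))]
```

View pics/scene0.png

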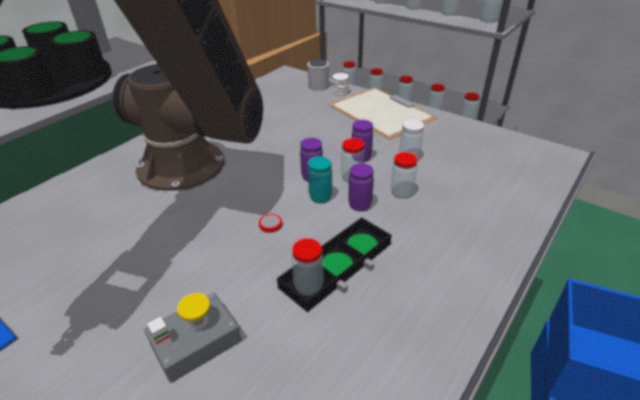

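View pics/top0.png

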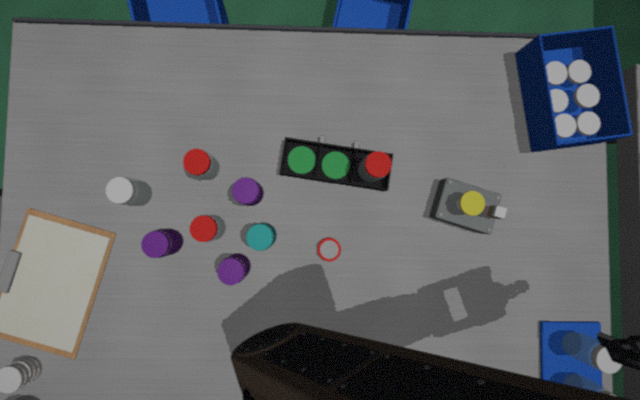

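View pics/wrist0.png

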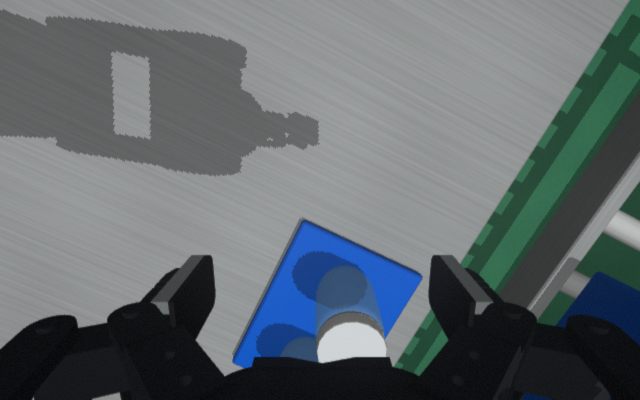

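The pictures show these candidates, with top-camera pixels:
- **Red lids on the table:** (197,161) and (203,228). These are the two jars to load.
- **Other red lids:** (378,165) is the jar already in the carrier, and (329,250) is the flat spare lid.
- **White lid:** (120,190).
- **Look-alikes:** purple at (246,191), (157,243) and (233,269), turquoise at (260,237).
- **Free green pads:** (301,160) and (336,165).
- **Plunger:** (473,204).

Next I'll measure these and check a close crop.

```bash
python3 - <<'E'
from h import *
for n in ('top','scene'):
    f=dict(np.load(n+'0.npz')); W=cloud(f); hsv=cv2.cvtColor(f['image'],cv2.COLOR_RGB2HSV)
    H,S,V=[hsv[...,i].astype(int) for i in range(3)]
    cols={'red':((H<8)|(H>172))&(S>150)&(V>90),'green':(H>50)&(H<75)&(S>150),'yellow':(H>20)&(H<32)&(S>150),'purple':(H>125)&(H<160)&(S>80),'turq':(H>82)&(H<97)&(S>130),
     'white':(S<25)&(V>170)}
    print(n)
    for c,m in cols.items():
        k,l,st,ce=cv2.connectedComponentsWithStats(m.astype(np.uint8))
        for i in range(1,k):
            if st[i,4]<60: continue
            w=W[l==i]; w=w[np.isfinite(w[:,0])]
            if not len(w): continue
            zt=np.percentile(w[:,2],90); t=w[w[:,2]>zt-.012] if c!='green' else w
            mn,mx=np.percentile(t,2,0),np.percentile(t,98,0)
            if abs(mn[0])>1.3 or abs(zt)>.3: continue
            print(c,st[i,4],np.round(ce[i]),'med',np.round(np.median(t,0),3),'mid',np.round((mn+mx)/2,3),'ext',np.round(mx-mn,3))
f=dict(np.load('top0.npz'));save('crop_a.png',f['image'][130:290,90:410],2.5)
E
```

```text
top
red 532 [196. 162.] med [0.581 0.256 0.108] mid [0.581 0.256 0.107] ext [0.05  0.05  0.007]
red 547 [378. 164.] med [ 0.583 -0.139  0.113] mid [ 0.582 -0.138  0.113] ext [0.051 0.051 0.006]
red 539 [203. 228.] med [0.438 0.236 0.108] mid [0.438 0.236 0.108] ext [0.048 0.051 0.006]
red 102 [327. 249.] med [ 0.391 -0.035  0.012] mid [ 0.389 -0.041  0.012] ext [0.053 0.051 0.005]
yellow 420 [471. 203.] med [ 0.502 -0.352  0.098] mid [ 0.502 -0.352  0.098] ext [0.045 0.048 0.005]
purple 653 [247. 191.] med [0.521 0.149 0.108] mid [0.52  0.149 0.108] ext [0.05  0.051 0.007]
purple 894 [161. 243.] med [0.403 0.337 0.108] mid [0.403 0.337 0.106] ext [0.051 0.051 0.011]
purple 738 [233. 269.] med [0.347 0.176 0.108] mid [0.347 0.176 0.107] ext [0.051 0.051 0.008]
turq 580 [260. 236.] med [0.421 0.116 0.108] mid [0.422 0.116 0.108] ext [0.049 0.05  0.006]
scene
red 62 [406.  79.] med [ 0.157  1.078 -0.083] mid [ 0.155  1.081 -0.083] ext [0.048 0.052 0.009]
red 66 [438.  87.] med [ 0.308  1.077 -0.082] mid [ 0.307  1.081 -0.083] ext [0.047 0.047 0.011]
red 77 [472.  96.] med [ 0.455  1.079
[... 1094 characters left out ...]
.105] ext [0.051 0.051 0.013]
purple 490 [309. 152.] med [0.353 0.169 0.109] mid [0.35  0.172 0.105] ext [0.052 0.052 0.012]
purple 1015 [360. 186.] med [0.527 0.141 0.109] mid [0.525 0.146 0.105] ext [0.051 0.053 0.013]
turq 889 [320. 178.] med [0.427 0.108 0.109] mid [0.424 0.113 0.105] ext [0.052 0.052 0.013]
white 90 [340.  76.] med [0.104 0.659 0.064] mid [0.103 0.657 0.064] ext [0.051 0.051 0.006]
white 2055 [384. 112.] med [0.32  0.608 0.004] mid [0.352 0.561 0.055] ext [0.359 0.316 0.109]
white 197 [156. 324.] med [ 0.485 -0.419  0.1  ] mid [ 0.485 -0.419  0.1  ] ext [0.026 0.024 0.004]
white 93 [388. 375.] med [ 0.819 -0.214 -0.   ] mid [ 0.818 -0.213  0.   ] ext [0.01  0.055 0.005]
```

View pics/crop_a.png

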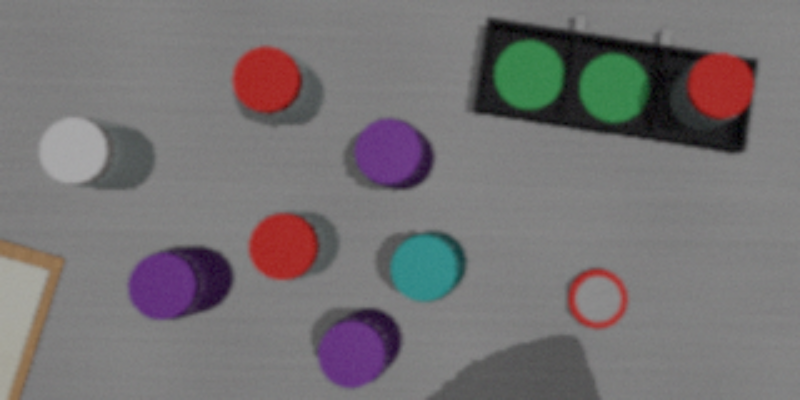

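```bash
cat >> h.py <<'E'
def plan(p,yaw=None):
    s=telemetry.state(); R=np.array(s['eef_rot']); d=(np.array(p)-s['ee_pos'])
    y0=np.arctan2(R[1,0],R[0,0])
    if yaw is None: t=[0,0,0]
    else:
        Rt=np.array([[np.cos(yaw),np.sin(yaw),0],[np.sin(yaw),-np.cos(yaw),0],[0,0,-1]])
        t=np.degrees(cv2.Rodrigues(R.T@Rt)[0].ravel())
    print('at',np.round(s['ee_pos'],4),'yaw',round(y0,4),'turn',np.round(t,2),'shift',np.round(R.T@d/.03,3),'dist',np.linalg.norm(d), 't',s['time'],'F',np.round(s['wrist_force'],1),'w',round(float(s['grip_width']),3))
def wcloud():
    s=telemetry.state(); f=grab_frame('wrist')
    R=np.array(s['eef_rot']);T=np.eye(4);T[:3,:3]=R;T[:3,3]=s['ee_pos']
    f['world_to_cam']=np.linalg.inv(T@f['T_tool_cam']); return f,cloud(f)
def blobs(f,W,only=None,minA=300):
    hsv=cv2.cvtColor(f['image'],cv2.COLOR_RGB2HSV)
    H,S,V=[hsv[...,i].astype(int) for i in range(3)]
    cols={'red':((H<8)|(H>172))&(S>140)&(V>70),'green':(H>50)&(H<78)&(S>110),'yellow':(H>20)&(H<32)&(S>140),'purple':(H>125)&(H<160)&(S>80),'turq':(H>82)&(H<97)&(S>120)}
    for c,m in cols.items():
        if only and c not in only: continue
        k,l,st,ce=cv2.connectedComponentsWithStats(m.astype(np.uint8))
        for i in range(1,k):
            if st[i,4]<minA: continue
            w=W[l==i]; w=w[np.isfinite(w[:,0])]
            if not len(w): continue
            zt=np.median(w[:,2]) if c=='green' else np.percentile(w[:,2],95)
            t=w[abs(w[:,2]-zt)<.006]
            mn,mx=np.percentile(t,1,0),np.percentile(t,99,0)
            cc,r=cv2.minEnclosingCircle(t[:,:2].astype(np.float32))
            print(c,st[i].tolist(),'mean',np.round(t.mean(0),4),'mid',np.round((mn+mx)/2,4),'ext',np.round(mx-mn,4),'circ',np.round(cc,4),round(r,4))
E
python3 -c "
from h import *
plan([.45,-.15,.28],np.radians(82.6))"
```

```text
at [ 0.2762 -0.5605  0.2308] yaw 0.4578 turn [-5.000e-02 -3.000e-02 -5.637e+01] shift [11.244 -9.714 -1.629] dist 0.44845320441496617 t 0.15 F [ 1.1 -0.1 -0.2] w 1.002
```

Request:
{"name": "step_arm", "arguments": {"steps": [[0, 0, -8, 1.4, -1.2, -0.2, 0], [0, 0, -16, 2.8, -2.4, -0.4, 0], [0, 0, -24, 4.2, -3.6, -0.6, 0], [0, 0, -32, 5.6, -4.8, -0.8, 0], [0, 0, -40, 7.0, -6.0, -1.0, 0], [0, 0, -48, 8.4, -7.2, -1.2, 0], [0, 0, -56.4, 9.8, -8.4, -1.4, 0], [0, 0, -56.4, 11.2, -9.7, -1.6, 0]]}}

```text
time: 0.95
ee_pos: [0.432, -0.1927, 0.2746]
eef_rot: [[0.123, 0.992, 0.0], [0.992, -0.123, -0.0], [-0.0, 0.0, -1.0]]
wrist_force: [0.6, -0.7, -0.0]
grip_width: 0.999
```

```bash
python3 -c "
from h import *
plan([.6,0.0,.30],np.radians(82.6))
f,W=wcloud(); blobs(f,W); save('w1.png',f['image'])"
```

```text
at [ 0.432  -0.1927  0.2746] yaw 1.4472 turn [0.01 0.01 0.32] shift [ 7.064  4.765 -0.847] dist 0.2568870788871199 t 0.95 F [ 0.6 -0.7 -0. ] w 0.999
red [235, 0, 56, 57, 985] mean [ 0.3905 -0.0462  0.0137] mid [ 0.3897 -0.0449  0.0132] ext [0.0551 0.0529 0.0051] circ [ 0.3897 -0.0435] 0.0288
red [459, 60, 76, 75, 4343] mean [ 0.5838 -0.1403  0.115 ] mid [ 0.584  -0.1408  0.1143] ext [0.0539 0.0531 0.005 ] circ [ 0.5848 -0.1408] 0.0294
green [429, 0, 66, 51, 2843] mean [ 0.596  -0.0634  0.0057] mid [ 0.5971 -0.0649  0.0056] ext [0.065  0.0485 0.0039] circ [ 0.5968 -0.0568] 0.0349
yellow [383, 300, 55, 51, 2241] mean [ 0.5032 -0.3539  0.1   ] mid [ 0.5033 -0.3549  0.0988] ext [0.0517 0.0526 0.0059] circ [ 0.5036 -0.3557] 0.0282
```

Request:
{"name": "step_arm", "arguments": {"steps": [[0, 0, 0.3, 1.2, 0.6, -0.1, 0], [0, 0, 0.3, 2.4, 1.2, -0.2, 0], [0, 0, 0.3, 3.6, 1.8, -0.3, 0], [0, 0, 0.3, 4.8, 2.4, -0.4, 0], [0, 0, 0.3, 6.0, 3.0, -0.6, 0], [0, 0, 0.3, 7.2, 3.6, -0.8, 0], [0, 0, 0.3, 8.0, 4.0, -0.8, 0], [0, 0, 0.3, 8.0, 4.0, -0.8, 0]]}}

```text
time: 1.8
ee_pos: [0.5826, 0.0305, 0.2977]
eef_rot: [[0.131, 0.991, -0.0], [0.991, -0.131, 0.0], [0.0, -0.0, -1.0]]
wrist_force: [-0.8, -0.5, 0.4]
grip_width: 0.999
```

```bash
python3 -c "
from h import *
plan([.583,.254,.18],np.radians(82.6))
f,W=wcloud(); blobs(f,W); save('w2.png',f['image']); plan([.583,.254,.18],np.radians(82.6))"
```

```text
at [0.5826 0.0305 0.2977] yaw 1.4397 turn [-0.01 -0.02 -0.11] shift [ 7.386 -0.959  3.927] dist 0.25261333184134943 t 1.8 F [-0.8 -0.5  0.4] w 0.999
red [156, 215, 47, 44, 709] mean [ 0.3933 -0.0402  0.0134] mid [ 0.3904 -0.0424  0.0124] ext [0.0552 0.0548 0.0063] circ [ 0.3902 -0.0428] 0.0288
red [318, 306, 54, 54, 2310] mean [ 0.5852 -0.1383  0.1149] mid [ 0.5852 -0.1392  0.1137] ext [0.053  0.0531 0.0056] circ [ 0.5852 -0.1401] 0.0287
green [625, 0, 15, 144, 1265] mean [ 1.5826  0.0158 -0.7488] mid [ 1.5879  0.0535 -0.7488] ext [0.0462 0.4155 0.0099] circ [1.5911 0.0553] 0.2185
green [314, 131, 57, 57, 2514] mean [0.6079 0.028  0.0056] mid [0.6078 0.0275 0.0057] ext [0.0641 0.065  0.0038] circ [0.608  0.0273] 0.0349
green [314, 200, 54, 52, 2186] mean [ 0.5966 -0.056   0.0057] mid [ 0.5966 -0.0565  0.0056] ext [0.0645 0.0651 0.0038] circ [ 0.5968 -0.0569] 0.0351
green [610, 246, 30, 93, 2008] mean [ 1.6143 -0.7022 -0.7487] mid [ 1.6133 -0.7171 -0.7486] ext [0.0919 0.3469 0.0104] circ [ 1.6157 -0.7215] 0.1929
purple [0, 11, 125, 78, 7113] mean [0.3506 0.1743 0.1095] mid [0.3497 0.1744 0.1084] ext [0.0521 0.0537 0.006 ] circ [0.348  0.1748] 0.0293
purple [201, 16, 80, 77, 4546] mean [0.523  0.1483 0.1098] mid [0.5229 0.1479 0.1096] ext [0.0536 0.0535 0.0041] circ [0.5225 0.148 ] 0.0289
turq [98, 74, 102, 66, 5231] mean [0.4233 0.1153 0.1097] mid [0.4228 0.1149 0.1088] ext [0.0541 0.053  0.0054] circ [0.4223 0.1145] 0.0294
at [0.5817 0.0292 0.2977] yaw 1.439 turn [-0.05  0.01 -0.15] shift [ 7.434 -0.938  3.923] dist 0.25371941554217564 t 1.85 F [-0.   0.9 -0.4] w 0.999
```

View pics/w2.png

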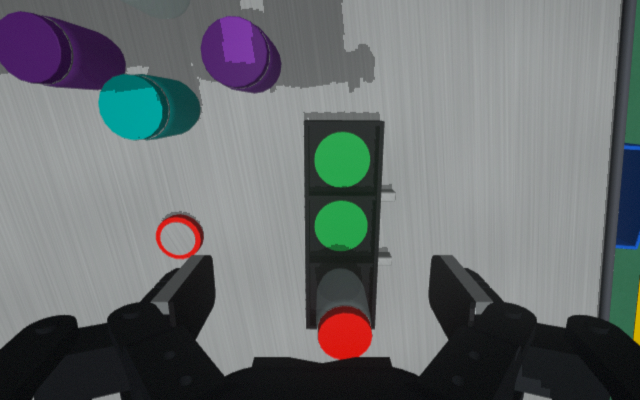

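The wrist view shows the two green pads at (342,160) and (341,226), 85 mm apart as specified, and jar c's lid at (345,333). Next I'll look from above jar A.

Request:
{"name": "step_arm", "arguments": {"steps": [[0, 0, 0, 1.3, -0.1, 0.0, 0], [0, 0, 0, 2.6, -0.3, 0.2, 0], [0, 0, 0, 3.9, -0.5, 0.4, 0], [0, 0, 0, 5.2, -0.7, 0.8, 0], [0, 0, 0, 6.4, -0.9, 1.2, 0], [0, 0, 0, 7.2, -0.95, 1.6, 0], [0, 0, 0, 7.4, -0.95, 2.0, 0], [0, 0, 0, 7.4, -0.95, 2.0, 0]]}}

```text
time: 2.65
ee_pos: [0.5822, 0.2512, 0.2364]
eef_rot: [[0.133, 0.991, -0.003], [0.991, -0.133, -0.001], [-0.002, -0.003, -1.0]]
wrist_force: [0.3, -0.4, 0.8]
grip_width: 0.995
```

```bash
python3 -c "
from h import *
plan([.583,.254,.18],np.radians(82.6))
f,W=wcloud(); blobs(f,W); save('w3.png',f['image']); plan([.583,.254,.18],np.radians(82.6))"
```

```text
at [0.5822 0.2512 0.2364] yaw 1.4373 turn [-0.16  0.09 -0.25] shift [0.098 0.021 1.881] dist 0.056517743894177463 t 2.65 F [ 0.3 -0.4  0.8] w 0.995
red [285, 148, 74, 73, 4247] mean [0.5833 0.2566 0.11  ] mid [0.5831 0.2562 0.1098] ext [0.053  0.0532 0.0034] circ [0.5831 0.2559] 0.0287
red [110, 194, 78, 72, 4239] mean [0.44   0.2378 0.1097] mid [0.4395 0.2373 0.1087] ext [0.0543 0.0534 0.0053] circ [0.4386 0.2368] 0.0295
green [339, 329, 57, 31, 1564] mean [0.6081 0.0316 0.0057] mid [0.6078 0.0317 0.0056] ext [0.0658 0.0405 0.0033] circ [0.6077 0.0274] 0.0349
purple [23, 68, 140, 81, 8907] mean [0.4052 0.3378 0.1096] mid [0.4045 0.3373 0.1086] ext [0.0542 0.0532 0.0057] circ [0.4035 0.3375] 0.0294
purple [27, 241, 124, 88, 5844] mean [0.3523 0.1842 0.1094] mid [0.3487 0.1822 0.1081] ext [0.0549 0.0422 0.0063] circ [0.348  0.1751] 0.0294
purple [235, 242, 73, 104, 5597] mean [0.5231 0.1505 0.1098] mid [0.5229 0.1494 0.1087] ext [0.0534 0.0541 0.0055] circ [0.5223 0.1487] 0.0291
turq [196, 284, 29, 69, 779] mean [0.4502 0.1178 0.0884] mid [0.4502 0.1161 0.09  ] ext [0.0039 0.0179 0.0087] circ [0.4497 0.1159] 0.0101
at [0.5826 0.2507 0.2376] yaw 1.4365 turn [-0.09  0.06 -0.29] shift [1.140e-01 1.000e-03 1.919e+00] dist 0.057664221665874905 t 2.7 F [ 0.   0.3 -0.2] w 0.999
```

View pics/w3.png

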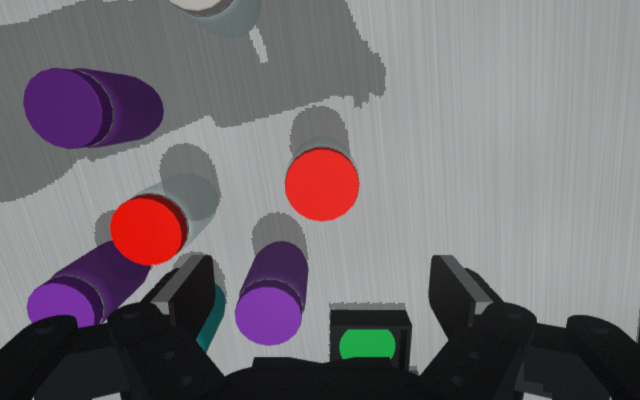

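Jar A's red lid is at (322,184) and its glass has no coloured body. Its centre is (0.583, 0.256), with the top at 0.110 as it should be. Jar B's lid is at (149,230). I'll descend on A.

Request:
{"name": "step_arm", "arguments": {"steps": [[0, 0, 0, 0.17, 0.0, 0.8, 0], [0, 0, 0, 0.17, 0.0, 1.8, 0], [0, 0, 0, 0.17, 0.0, 2.8, 0], [0, 0, 0, 0.17, 0.0, 3.8, 0], [0, 0, 0, 0.17, 0.0, 4.8, 0], [0, 0, 0, 0.17, 0.0, 5.7, 0], [0, 0, 0, 0.17, 0.0, 6.3, 0], [0, 0, 0, 0.17, 0.0, 6.3, 0]]}}

```text
time: 3.5
ee_pos: [0.5831, 0.2549, 0.0478]
eef_rot: [[0.135, 0.991, -0.003], [0.991, -0.135, -0.001], [-0.002, -0.003, -1.0]]
wrist_force: [0.6, -0.0, -0.3]
grip_width: 0.999
```

Request:
{"name": "step_arm", "arguments": {"steps": [[0, 0, 0, 0, 0, 0, 60], [0, 0, 0, 0, 0, 0, 120], [0, 0, 0, 0, 0, 0, 180], [0, 0, 0, 0, 0, 0, 220], [0, 0, 0, 0, 0, 0, 220], [0, 0, 0, 0, 0, 0, 220], [0, 0, 0, 0, 0, 0, 220], [0, 0, 0, 0, 0, 0, 220]]}}

```text
time: 4.3
ee_pos: [0.5844, 0.2567, 0.0513]
eef_rot: [[0.133, 0.991, 0.003], [0.991, -0.133, 0.0], [0.001, 0.003, -1.0]]
wrist_force: [-0.5, -2.5, 6.3]
grip_width: 0.703
```

Request:
{"name": "step_arm", "arguments": {"steps": [[0, 0, 0, 0, 0, -0.2, 220], [0, 0, 0, 0, 0, -0.6, 220], [0, 0, 0, 0, 0, -1.2, 220], [0, 0, 0, 0, 0, -2.0, 220], [0, 0, 0, 0, 0, -2.9, 220], [0, 0, 0, 0, 0, -3.8, 220], [0, 0, 0, 0, 0, -4.4, 220], [0, 0, 0, 0, 0, -4.6, 220]]}}

```text
time: 5.1
ee_pos: [0.584, 0.2571, 0.1904]
eef_rot: [[0.133, 0.991, 0.004], [0.991, -0.133, 0.001], [0.002, 0.004, -1.0]]
wrist_force: [0.5, 0.1, -1.4]
grip_width: 0.707
```

```bash
python3 -c "
from h import *
plan([.6077,.0274,.18],np.radians(82.6))
f=grab_frame('scene'); save('s4.png',f['image'][60:340,200:520],2);blobs(f,cloud(f),['red'])
plan([.6077,.0274,.18],np.radians(82.6))"
```

```text
at [0.584  0.2571 0.1904] yaw 1.437 turn [ 0.21 -0.1  -0.26] shift [-7.485  1.802  0.341] dist 0.2311952204304782 t 5.1 F [ 0.5  0.1 -1.4] w 0.707
red [293, 238, 30, 25, 579] mean [ 0.588  -0.143   0.1145] mid [ 0.5869 -0.1424  0.1136] ext [0.0526 0.0539 0.0063] circ [ 0.5866 -0.142 ] 0.029
at [0.5839 0.2571 0.19  ] yaw 1.4371 turn [ 0.18 -0.08 -0.26] shift [-7.485  1.805  0.328] dist 0.231183886321633 t 5.15 F [ 0.3  0.4 -1.4] w 0.706
```

View pics/s4.png

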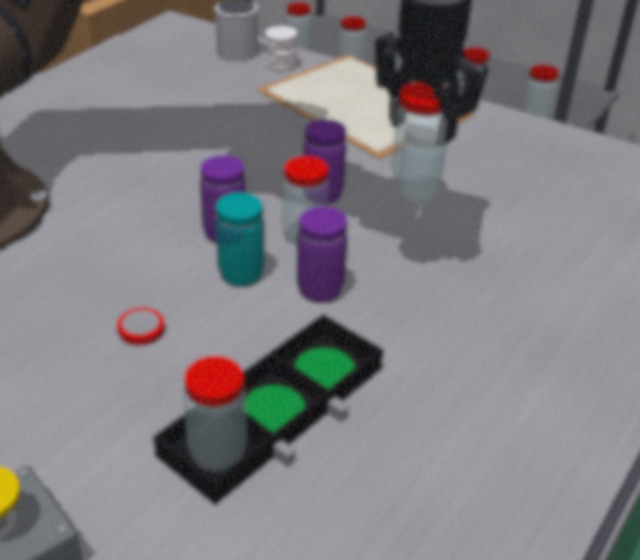

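The jar is held upright at crop pixel (420,150). I'll carry it to the middle cell, P2, so that B won't have to pass over A later.

Request:
{"name": "step_arm", "arguments": {"steps": [[0, 0, 0, -0.7, 0.1, 0, 220], [0, 0, 0, -2.0, 0.35, 0, 220], [0, 0, 0, -3.5, 0.6, 0, 220], [0, 0, 0, -5.0, 0.9, 0, 220], [0, 0, 0, -6.5, 1.15, 0, 220], [0, 0, 0, -8.0, 1.4, 0, 220], [0, 0, 0, -9.3, 1.65, 0, 220], [0, 0, 0, -10.3, 1.8, 0, 220]]}}

```text
time: 5.95
ee_pos: [0.5953, -0.0589, 0.1865]
eef_rot: [[0.135, 0.991, -0.001], [0.991, -0.135, 0.0], [-0.0, -0.001, -1.0]]
wrist_force: [0.8, 0.1, -1.5]
grip_width: 0.709
```

Request:
{"name": "step_arm", "arguments": {"steps": [[0, 0, -0.25, 0, 0, 0.0, 220], [0, 0, -0.25, 0, 0, 0.3, 220], [0, 0, -0.25, 0, 0, 0.8, 220], [0, 0, -0.25, 0, 0, 1.4, 220], [0, 0, -0.25, 0, 0, 2.0, 220], [0, 0, -0.25, 0, 0, 2.6, 220], [0, 0, -0.25, 0, 0, 3.0, 220], [0, 0, -0.25, 0, 0, 3.0, 220]]}}

```text
time: 6.75
ee_pos: [0.5949, -0.0554, 0.0953]
eef_rot: [[0.128, 0.992, -0.003], [0.992, -0.128, 0.001], [0.0, -0.003, -1.0]]
wrist_force: [-0.2, 0.0, -1.4]
grip_width: 0.708
```

```bash
python3 -c "
from h import *
plan([.5976,-.056,.054],np.radians(82.6))
f,W=wcloud(); blobs(f,W,['red','green']); save('w5.png',f['image']); 
f=grab_frame('scene'); save('s5.png',f['image'][160:340,240:440],3)
plan([.5976,-.056,.054],np.radians(82.6))"
```

```text
at [ 0.5949 -0.0554  0.0953] yaw 1.4424 turn [-0.19 -0.01  0.04] shift [-0.008  0.097  1.377] dist 0.04141448714141554 t 6.75 F [-0.2  0.  -1.4] w 0.708
red [0, 183, 68, 84, 2399] mean [ 0.4055 -0.0431  0.013 ] mid [ 0.397  -0.0427  0.0119] ext [0.0427 0.0547 0.0063] circ [ 0.3914 -0.0435] 0.0293
red [224, 238, 198, 131, 19162] mean [ 0.5973 -0.0432  0.1539] mid [ 0.5969 -0.0435  0.1525] ext [0.0476 0.0312 0.0056] circ [ 0.5971 -0.0453] 0.0267
green [269, 11, 112, 119, 10432] mean [0.6078 0.0286 0.0056] mid [0.6077 0.0277 0.0056] ext [0.064  0.0641 0.0033] circ [0.6074 0.0278] 0.0348
green [273, 155, 102, 83, 3756] mean [ 0.6009 -0.0353  0.0056] mid [ 0.598  -0.0403  0.0056] ext [0.0632 0.0344 0.0032] circ [ 0.5968 -0.0547] 0.0343
at [ 0.5959 -0.056   0.0974] yaw 1.442 turn [-0.01  0.    0.02] shift [0.007 0.057 1.446] dist 0.04340393691557561 t 6.85 F [-0.2 -0.4 -1.9] w 0.704
```

View pics/w5.png

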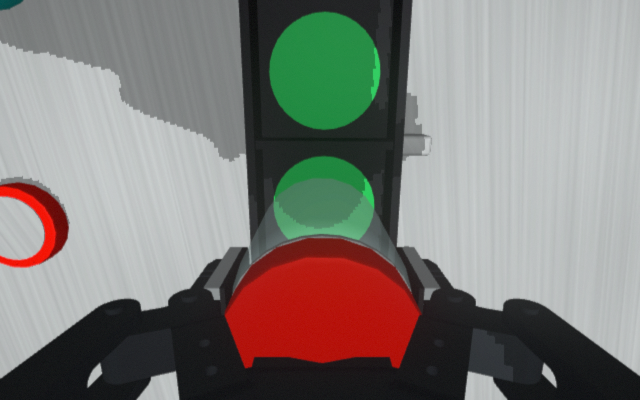

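View pics/s5.png

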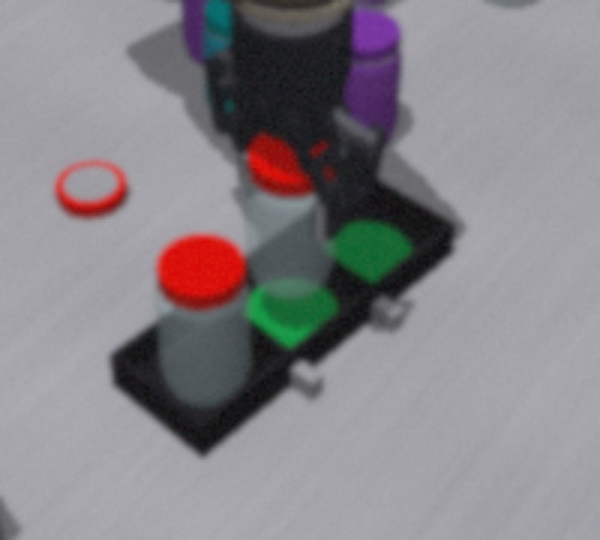

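The jar hangs over the middle pad: its lid centre works out to about (0.597, -0.057), against the pad at (0.597, -0.057). The lid top is at 0.1545, so there are 39 mm left to go down.

Request:
{"name": "step_arm", "arguments": {"steps": [[0, 0, 0, 0, 0, 0.3, 220], [0, 0, 0, 0, 0, 0.6, 220], [0, 0, 0, 0, 0, 0.85, 220], [0, 0, 0, 0, 0, 1.0, 220], [0, 0, 0, 0, 0, 1.1, 220], [0, 0, 0, 0, 0, 1.2, 220], [0, 0, 0, 0, 0, 1.25, 220], [0, 0, 0, 0, 0, 1.25, 220]]}}

```text
time: 7.65
ee_pos: [0.5958, -0.0566, 0.0597]
eef_rot: [[0.129, 0.992, -0.0], [0.992, -0.129, -0.0], [-0.0, -0.0, -1.0]]
wrist_force: [-0.2, 0.5, -1.7]
grip_width: 0.709
```

```bash
python3 -c "
from h import *
f,W=wcloud(); blobs(f,W,['red']); 
plan([.5968,-.057,.056],np.radians(82.6))"
```

```text
red [0, 207, 25, 76, 1305] mean [ 0.415  -0.05    0.0116] mid [ 0.4126 -0.0492  0.0114] ext [0.0125 0.0338 0.0067] circ [ 0.4097 -0.0496] 0.02
red [224, 238, 198, 131, 19234] mean [ 0.598  -0.0443  0.1183] mid [ 0.5976 -0.0446  0.1169] ext [0.0477 0.0313 0.0055] circ [ 0.598  -0.0464] 0.0267
at [ 0.5958 -0.0566  0.0599] yaw 1.4412 turn [ 0.01  0.   -0.02] shift [-0.009  0.034  0.129] dist 0.004010181931194908 t 7.7 F [-0.   1.  -2.2] w 0.705
```

Request:
{"name": "step_arm", "arguments": {"steps": [[0, 0, 0, 0, 0, 0.02, 220], [0, 0, 0, 0, 0, 0.04, 220], [0, 0, 0, 0, 0, 0.06, 220], [0, 0, 0, 0, 0, 0.08, 220], [0, 0, 0, 0, 0, 0.1, 220], [0, 0, 0, 0, 0, 0.12, 220], [0, 0, 0, 0, 0, 0.12, 220], [0, 0, 0, 0, 0, 0.12, 220]]}}

```text
time: 8.5
ee_pos: [0.5958, -0.0565, 0.0563]
eef_rot: [[0.129, 0.992, 0.0], [0.992, -0.129, -0.0], [-0.0, 0.0, -1.0]]
wrist_force: [-1.3, -0.4, 1.5]
grip_width: 0.702
```

The wrist force rose from -1.9 to +1.5 N, so the jar has touched the floor. I'll release it gently.

Request:
{"name": "step_arm", "arguments": {"steps": [[0, 0, 0, 0, 0, 0, 90], [0, 0, 0, 0, 0, 0, 70], [0, 0, 0, 0, 0, 0, 50], [0, 0, 0, 0, 0, 0, 30], [0, 0, 0, 0, 0, 0, 10], [0, 0, 0, 0, 0, 0, 0], [0, 0, 0, 0, 0, 0, 0], [0, 0, 0, 0, 0, 0, 0]]}}

```text
time: 9.3
ee_pos: [0.5958, -0.0566, 0.0562]
eef_rot: [[0.129, 0.992, 0.0], [0.992, -0.129, -0.0], [-0.0, 0.0, -1.0]]
wrist_force: [-1.0, 0.2, 1.0]
grip_width: 1.003
```

```bash
python3 -c "
from h import *
f,W=wcloud(); blobs(f,W,['red']); 
plan([.5968,-.057,.2],np.radians(82.6))"
```

```text
red [0, 213, 20, 70, 961] mean [ 0.4158 -0.0506  0.0102] mid [ 0.413  -0.0509  0.0106] ext [0.0116 0.0299 0.0071] circ [ 0.4103 -0.0511] 0.0181
red [216, 239, 208, 138, 20738] mean [ 0.5971 -0.0453  0.1148] mid [ 0.5959 -0.0464  0.1134] ext [0.0531 0.0344 0.0055] circ [ 0.5958 -0.0566] 0.0288
at [ 0.5958 -0.0566  0.0562] yaw 1.4412 turn [ 0.    0.   -0.02] shift [-0.01   0.036 -4.793] dist 0.1437945380990485 t 9.35 F [-0.4 -0.4  0.8] w 1.003
```

Request:
{"name": "step_arm", "arguments": {"steps": [[0, 0, 0, 0, 0, -0.3, 0], [0, 0, 0, 0, 0, -1.0, 0], [0, 0, 0, 0, 0, -2.2, 0], [0, 0, 0, 0, 0, -3.5, 0], [0, 0, 0, 0, 0, -4.8, 0], [0, 0, 0, 0.6, -0.4, -5.6, 0], [0, 0, 0, 1.6, -1.2, -5.6, 0], [0, 0, 0, 2.8, -2.0, -5.6, 0]]}}

```text
time: 10.15
ee_pos: [0.5466, 0.0348, 0.2257]
eef_rot: [[0.131, 0.991, 0.002], [0.991, -0.131, -0.0], [0.0, 0.002, -1.0]]
wrist_force: [0.5, 1.1, -1.1]
grip_width: 1.001
```

Request:
{"name": "step_arm", "arguments": {"steps": [[0, 0, 0, 1.2, -0.8, 0, 0], [0, 0, 0, 2.4, -1.6, 0, 0], [0, 0, 0, 3.6, -2.5, 0, 0], [0, 0, 0, 4.7, -3.3, 0, 0], [0, 0, 0, 5.6, -4.0, 0, 0], [0, 0, 0, 6.2, -4.4, 0, 0], [0, 0, 0, 6.24, -4.44, 0, 0], [0, 0, 0, 6.24, -4.44, 0, 0]]}}

```text
time: 10.95
ee_pos: [0.4392, 0.2374, 0.2247]
eef_rot: [[0.128, 0.992, 0.001], [0.992, -0.128, -0.0], [0.0, 0.001, -1.0]]
wrist_force: [0.1, -0.4, 0.1]
grip_width: 0.999
```

```bash
python3 -c "
from h import *
plan([.4392,.2372,.05],np.radians(82.6))
f,W=wcloud(); blobs(f,W); save('w6.png',f['image']); 
plan([.4392,.2372,.05],np.radians(82.6))"
```

```text
at [0.4392 0.2374 0.2247] yaw 1.4426 turn [ 0.04 -0.    0.05] shift [-7.000e-03 -2.000e-03  5.822e+00] dist 0.1746612332000879 t 10.95 F [ 0.1 -0.4  0.1] w 0.999
red [282, 156, 76, 77, 4561] mean [0.4386 0.2378 0.1099] mid [0.4384 0.2372 0.1097] ext [0.0528 0.0534 0.0036] circ [0.4386 0.2367] 0.0288
purple [207, 13, 95, 93, 6746] mean [0.4038 0.3377 0.1098] mid [0.4037 0.3372 0.1097] ext [0.0533 0.0535 0.0037] circ [0.4032 0.3371] 0.029
purple [194, 214, 76, 103, 4730] mean [0.3586 0.1757 0.1097] mid [0.3578 0.1759 0.1084] ext [0.0357 0.0549 0.0059] circ [0.3481 0.1753] 0.029
purple [382, 218, 85, 104, 4070] mean [0.5072 0.1513 0.1098] mid [0.5177 0.1495 0.1086] ext [0.0471 0.0535 0.0058] circ [0.5217 0.1488] 0.029
turq [285, 259, 68, 105, 5763] mean [0.4224 0.1195 0.1098] mid [0.4219 0.1191 0.1085] ext [0.0533 0.0486 0.0058] circ [0.4217 0.1157] 0.0289
at [0.4395 0.2369 0.2245] yaw 1.4415 turn [ 0.03  0.   -0.01] shift [ 0.008 -0.014  5.818] dist 0.174537215730747 t 11.0 F [-0. -1.  0.] w 0.999
```

View pics/w6.png

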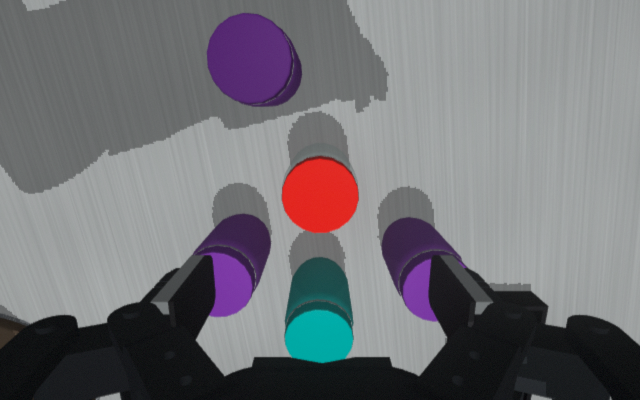

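Jar B's red lid is at (320,194), right under the gripper, with clear glass below. The fingers' sides are free of the purple jars. I'll descend and grip.

Request:
{"name": "step_arm", "arguments": {"steps": [[0, 0, 0, 0, 0, 0.6, 0], [0, 0, 0, 0, 0, 1.5, 0], [0, 0, 0, 0, 0, 2.5, 0], [0, 0, 0, 0, 0, 3.5, 0], [0, 0, 0, 0, 0, 4.5, 0], [0, 0, 0, 0, 0, 5.4, 0], [0, 0, 0, 0, 0, 5.8, 0], [0, 0, 0, 0, 0, 5.8, 0]]}}

```text
time: 11.8
ee_pos: [0.4392, 0.2364, 0.0491]
eef_rot: [[0.13, 0.991, -0.002], [0.991, -0.13, -0.001], [-0.001, -0.002, -1.0]]
wrist_force: [0.1, -0.9, 0.7]
grip_width: 1.001
```

Request:
{"name": "step_arm", "arguments": {"steps": [[0, 0, 0, 0, 0, 0, 60], [0, 0, 0, 0, 0, 0, 120], [0, 0, 0, 0, 0, 0, 180], [0, 0, 0, 0, 0, 0, 220], [0, 0, 0, 0, 0, 0, 220], [0, 0, 0, 0, 0, 0, 220], [0, 0, 0, 0, 0, 0, 220], [0, 0, 0, 0, 0, 0, 220]]}}

```text
time: 12.6
ee_pos: [0.4398, 0.2375, 0.0516]
eef_rot: [[0.129, 0.992, 0.002], [0.992, -0.129, 0.001], [0.001, 0.002, -1.0]]
wrist_force: [-1.2, -2.5, 8.6]
grip_width: 0.705
```

Request:
{"name": "step_arm", "arguments": {"steps": [[0, 0, 0, 0, 0, -0.2, 220], [0, 0, 0, 0, 0, -0.6, 220], [0, 0, 0, 0, 0, -1.2, 220], [0, 0, 0, 0, 0, -2.0, 220], [0, 0, 0, 0, 0, -2.9, 220], [0, 0, 0, 0, 0, -3.8, 220], [0, 0, 0, 0, 0, -4.5, 220], [0, 0, 0, 0, 0, -4.7, 220]]}}

```text
time: 13.4
ee_pos: [0.4397, 0.2376, 0.1941]
eef_rot: [[0.129, 0.992, 0.004], [0.992, -0.129, 0.001], [0.002, 0.004, -1.0]]
wrist_force: [0.0, 0.8, -2.0]
grip_width: 0.708
```

```bash
python3 -c "
from h import *
plan([.6077,.0276,.19],np.radians(82.6))
f=grab_frame('scene'); save('s7.png',f['image'][60:340,200:520],2)
plan([.6077,.0276,.19],np.radians(82.6))"
```

```text
at [0.4397 0.2376 0.1941] yaw 1.4415 turn [ 0.22 -0.11 -0.01] shift [-6.22   6.456  0.149] dist 0.2689685967679931 t 13.4 F [ 0.   0.8 -2. ] w 0.708
at [0.4396 0.2376 0.1936] yaw 1.4415 turn [ 0.19 -0.1  -0.01] shift [-6.218  6.458  0.131] dist 0.2689789949816264 t 13.45 F [ 0.6 -0.9 -0.9] w 0.709
```

View pics/s7.png

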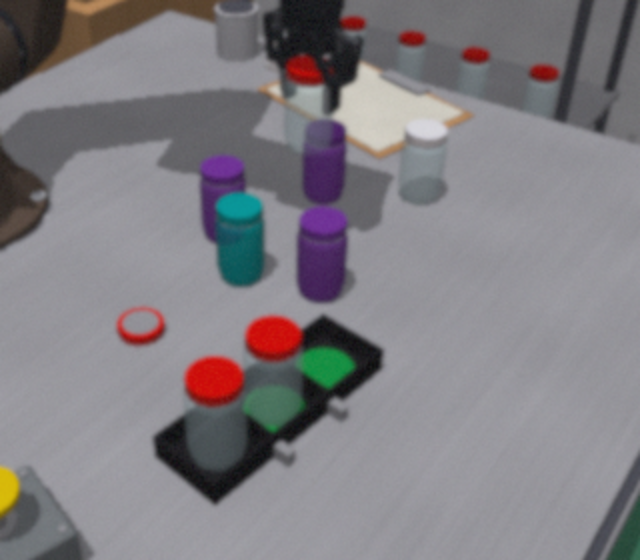

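Jar A stands upright in the middle cell at crop pixel (274,370), and B is in the gripper at (306,100). I'll carry B over to P1.

Request:
{"name": "step_arm", "arguments": {"steps": [[0, 0, 0, -0.4, 0.4, -0.1, 220], [0, 0, 0, -1.3, 1.35, -0.1, 220], [0, 0, 0, -2.3, 2.4, -0.1, 220], [0, 0, 0, -3.3, 3.4, -0.1, 220], [0, 0, 0, -4.3, 4.4, -0.1, 220], [0, 0, 0, -5.2, 5.4, -0.1, 220], [0, 0, 0, -5.9, 6.1, 0, 220], [0, 0, 0, -6.22, 6.46, 0, 220]]}}

```text
time: 14.25
ee_pos: [0.6079, 0.0252, 0.1896]
eef_rot: [[0.131, 0.991, -0.002], [0.991, -0.131, -0.0], [-0.0, -0.002, -1.0]]
wrist_force: [-0.8, 0.5, -2.6]
grip_width: 0.702
```

Request:
{"name": "step_arm", "arguments": {"steps": [[0, 0, 0, 0, 0, 0.0, 220], [0, 0, 0, 0, 0, 0.3, 220], [0, 0, 0, 0, 0, 0.8, 220], [0, 0, 0, 0, 0, 1.4, 220], [0, 0, 0, 0, 0, 2.0, 220], [0, 0, 0, 0, 0, 2.6, 220], [0, 0, 0, 0, 0, 3.0, 220], [0, 0, 0, 0, 0, 3.0, 220]]}}

```text
time: 15.05
ee_pos: [0.6061, 0.0282, 0.0996]
eef_rot: [[0.128, 0.992, -0.003], [0.992, -0.128, 0.0], [-0.0, -0.003, -1.0]]
wrist_force: [-1.0, 0.0, -2.0]
grip_width: 0.706
```

```bash
python3 -c "
from h import *
f,W=wcloud(); blobs(f,W,['red','green']); save('w8.png',f['image']); 
plan([.6077,.0276,.056],np.radians(82.6))"
```

```text
red [225, 236, 195, 132, 19221] mean [0.6084 0.0404 0.1577] mid [0.6081 0.04   0.1564] ext [0.0477 0.0317 0.0056] circ [0.6081 0.0373] 0.0266
red [3, 292, 84, 69, 1661] mean [ 0.3909 -0.0279  0.0131] mid [ 0.3899 -0.0372  0.012 ] ext [0.0541 0.0454 0.0063] circ [ 0.3893 -0.0411] 0.03
green [274, 154, 100, 82, 4176] mean [0.6121 0.0482 0.0056] mid [0.6092 0.0435 0.0055] ext [0.0635 0.035  0.0031] circ [0.6082 0.0296] 0.0342
at [0.6067 0.028  0.1007] yaw 1.4421 turn [-0.08  0.01  0.03] shift [-0.008  0.037  1.49 ] dist 0.044707254811881154 t 15.1 F [ 0.9  0.1 -1.4] w 0.705
```

View pics/w8.png

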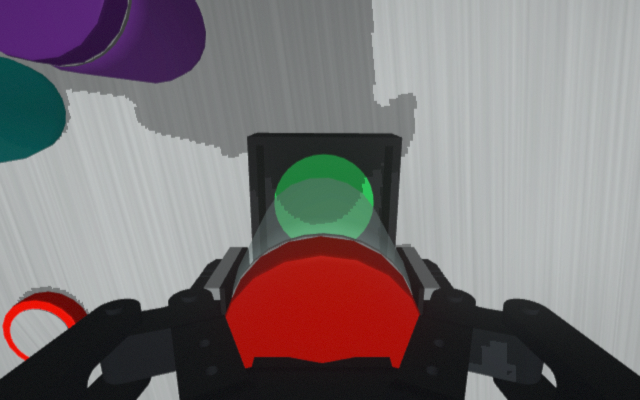

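Jar B hangs centred over its pad: lid x is 0.608, and the lid's front edge puts y at about 0.027. There are 43 mm left to go down.

Request:
{"name": "step_arm", "arguments": {"steps": [[0, 0, 0, 0, 0, 0.3, 220], [0, 0, 0, 0, 0, 0.6, 220], [0, 0, 0, 0, 0, 0.9, 220], [0, 0, 0, 0, 0, 1.1, 220], [0, 0, 0, 0, 0, 1.2, 220], [0, 0, 0, 0, 0, 1.3, 220], [0, 0, 0, 0, 0, 1.35, 220], [0, 0, 0, 0, 0, 1.35, 220]]}}

```text
time: 15.9
ee_pos: [0.6073, 0.0273, 0.0607]
eef_rot: [[0.129, 0.992, 0.0], [0.992, -0.129, -0.0], [-0.0, 0.0, -1.0]]
wrist_force: [-0.0, 0.4, -1.4]
grip_width: 0.706
```

Request:
{"name": "step_arm", "arguments": {"steps": [[0, 0, 0, 0, 0, 0.02, 220], [0, 0, 0, 0, 0, 0.04, 220], [0, 0, 0, 0, 0, 0.06, 220], [0, 0, 0, 0, 0, 0.08, 220], [0, 0, 0, 0, 0, 0.1, 220], [0, 0, 0, 0, 0, 0.12, 220], [0, 0, 0, 0, 0, 0.12, 220], [0, 0, 0, 0, 0, 0.12, 220]]}}

```text
time: 16.7
ee_pos: [0.6073, 0.0272, 0.0571]
eef_rot: [[0.129, 0.992, 0.0], [0.992, -0.129, -0.0], [-0.0, 0.0, -1.0]]
wrist_force: [0.3, -0.3, -2.2]
grip_width: 0.71
```

```bash
python3 -c "
from h import *
f,W=wcloud(); blobs(f,W,['red']); 
plan([.6077,.0276,.056],np.radians(82.6))"
```

```text
red [225, 236, 195, 133, 19232] mean [0.6095 0.0394 0.1152] mid [0.6092 0.039  0.1139] ext [0.0476 0.0317 0.0056] circ [0.6093 0.0365] 0.0265
red [0, 326, 40, 42, 1028] mean [ 0.411  -0.0277  0.0122] mid [ 0.4106 -0.0276  0.0115] ext [0.0126 0.0179 0.0063] circ [ 0.4096 -0.027 ] 0.0108
at [0.6073 0.0273 0.0571] yaw 1.4413 turn [ 0.    0.   -0.02] shift [0.013 0.011 0.038] dist 0.0012436337772121515 t 16.75 F [ 0.2  0.4 -2.3] w 0.704
```

Request:
{"name": "step_arm", "arguments": {"steps": [[0, 0, 0, 0, 0, 0.01, 220], [0, 0, 0, 0, 0, 0.02, 220], [0, 0, 0, 0, 0, 0.03, 220], [0, 0, 0, 0, 0, 0.04, 220], [0, 0, 0, 0, 0, 0.05, 220], [0, 0, 0, 0, 0, 0.06, 220], [0, 0, 0, 0, 0, 0.06, 220], [0, 0, 0, 0, 0, 0.06, 220]]}}

```text
time: 17.55
ee_pos: [0.6073, 0.0273, 0.0566]
eef_rot: [[0.129, 0.992, 0.001], [0.992, -0.129, -0.0], [-0.0, 0.001, -1.0]]
wrist_force: [-5.4, -0.2, 14.2]
grip_width: 0.709
```

The jar has made contact, at 14 N. I'll ease off by about 1 mm, then open.

Request:
{"name": "step_arm", "arguments": {"steps": [[0, 0, 0, 0, 0, -0.02, 220], [0, 0, 0, 0, 0, -0.02, 90], [0, 0, 0, 0, 0, -0.02, 70], [0, 0, 0, 0, 0, -0.02, 50], [0, 0, 0, 0, 0, -0.02, 30], [0, 0, 0, 0, 0, -0.02, 10], [0, 0, 0, 0, 0, -0.02, 0], [0, 0, 0, 0, 0, -0.02, 0]]}}

```text
time: 18.35
ee_pos: [0.6073, 0.0273, 0.0558]
eef_rot: [[0.129, 0.992, -0.0], [0.992, -0.129, -0.0], [-0.0, 0.0, -1.0]]
wrist_force: [0.3, -0.1, -0.5]
grip_width: 1.002
```

```bash
python3 -c "
from h import *
f,W=wcloud(); blobs(f,W,['red']); 
plan([.6077,.0276,.23],np.radians(82.6))"
```

```text
red [217, 238, 206, 139, 20663] mean [0.6086 0.0386 0.1147] mid [0.6074 0.0377 0.1134] ext [0.0532 0.0342 0.0055] circ [0.6073 0.0272] 0.0288
at [0.6073 0.0273 0.0559] yaw 1.4413 turn [-0.    0.   -0.02] shift [ 0.012  0.012 -5.805] dist 0.17414370366991908 t 18.4 F [ 0.1 -0.3 -1.4] w 0.997
```

Jar B stands at (0.607, 0.027) with its lid top at 0.115. I'll retreat upward and head to the plunger, closing the fingers on the way.

Request:
{"name": "step_arm", "arguments": {"steps": [[0, 0, 0, 0, 0, -0.3, 0], [0, 0, 0, 0, 0, -1.0, 0], [0, 0, 0, 0, 0, -2.2, 0], [0, 0, 0, 0, 0, -3.5, 0], [0, 0, 0, 0, 0, -4.8, 0], [0, 0, 0, -0.3, 0, -5.6, 0], [0, 0, 0, -1.0, -0.1, -5.6, 0], [0, 0, 0, -2.1, -0.2, -5.6, 0]]}}

```text
time: 19.2
ee_pos: [0.5932, -0.034, 0.2257]
eef_rot: [[0.127, 0.992, 0.003], [0.992, -0.127, -0.0], [0.0, 0.003, -1.0]]
wrist_force: [0.8, -0.6, -0.9]
grip_width: 1.002
```

Request:
{"name": "step_arm", "arguments": {"steps": [[0, 0, 0, -1.4, -0.2, 0, 0], [0, 0, 0, -2.8, -0.4, 0, 100], [0, 0, 0, -4.2, -0.6, 0, 255], [0, 0, 0, -5.6, -0.8, 0, 255], [0, 0, 0, -7.0, -1.0, 0, 255], [0, 0, 0, -8.0, -1.2, 0, 255], [0, 0, 0, -8.8, -1.4, 0, 255], [0, 0, 0, -9.2, -1.5, 0, 255]]}}

```text
time: 20.0
ee_pos: [0.5121, -0.304, 0.2245]
eef_rot: [[0.131, 0.991, 0.0], [0.991, -0.131, -0.001], [-0.0, 0.0, -1.0]]
wrist_force: [-0.0, 0.7, -0.5]
grip_width: 0.004
```

```bash
python3 -c "
from h import *
f,W=wcloud(); blobs(f,W,['red','yellow']); save('w9.png',f['image'])
plan([.5036,-.3555,.12],np.radians(82.6))
f=grab_frame('top'); blobs(f,cloud(f),['red','yellow'],80); save('t9.png',f['image'])
plan([.5036,-.3555,.12],np.radians(82.6))"
```

```text
yellow [285, 221, 68, 42, 1432] mean [ 0.5046 -0.3407  0.0998] mid [ 0.5038 -0.3424  0.0987] ext [0.0527 0.0278 0.0056] circ [ 0.504  -0.3547] 0.0275
at [ 0.512  -0.3046  0.2244] yaw 1.4393 turn [ 0.02  0.04 -0.13] shift [-1.716 -0.055  3.481] dist 0.11644030589717445 t 20.05 F [-0.7 -1.9  0. ] w 0.0
red [288, 140, 28, 26, 574] mean [0.6056 0.0283 0.1132] mid [0.6057 0.0282 0.1133] ext [0.0526 0.0542 0.0064] circ [0.6062 0.0285] 0.0288
red [327, 146, 28, 26, 567] mean [ 0.5942 -0.0553  0.1132] mid [ 0.5944 -0.0556  0.1132] ext [0.0527 0.0524 0.0059] circ [ 0.5946 -0.0557] 0.0286
red [365, 152, 26, 26, 549] mean [ 0.5834 -0.1381  0.1133] mid [ 0.5831 -0.1383  0.1132] ext [0.0526 0.0539 0.0061] circ [ 0.5841 -0.1385] 0.029
red [318, 238, 23, 23, 125] mean [ 0.3889 -0.0398  0.0123] mid [ 0.3886 -0.0421  0.0123] ext [0.053  0.0535 0.006 ] circ [ 0.3886 -0.0415] 0.028
yellow [460, 192, 25, 23, 376] mean [ 0.4889 -0.2892  0.2712] mid [ 0.4891 -0.2907  0.2706] ext [0.0173 0.0081 0.0088] circ [ 0.489 -0.29 ] 0.0096
at [ 0.5125 -0.3032  0.2243] yaw 1.4395 turn [ 0.02  0.01 -0.12] shift [-1.767 -0.067  3.476] dist 0.11698480608945899 t 20.1 F [-0.3  0.3  0.2] w -0.001
```

View pics/w9.png

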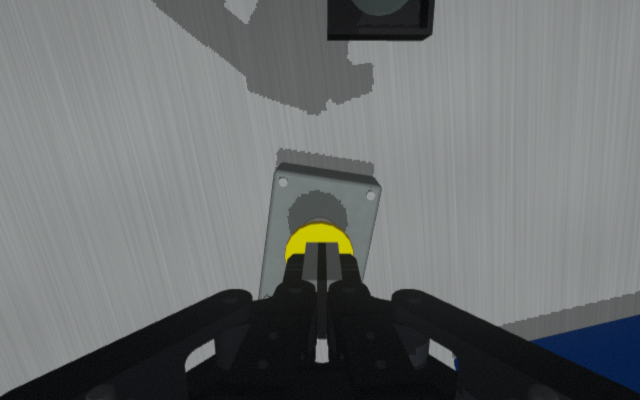

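View pics/t9.png

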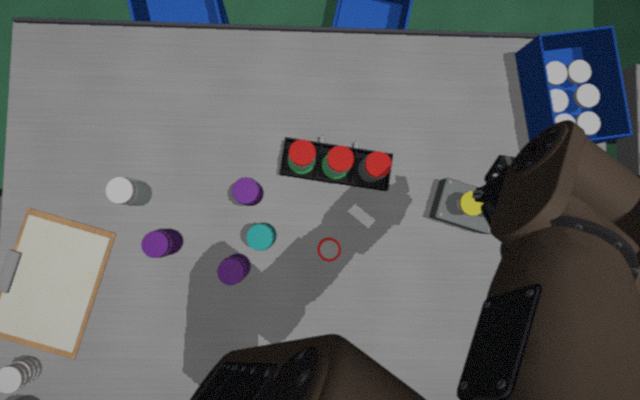

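Both jars stand in their cells; the top view shows lids at (302,153) and (340,159), and the white jar, jar c and the lid are unmoved. Next I'll go above the plunger.

Request:
{"name": "step_arm", "arguments": {"steps": [[0, 0, 0, -0.8, -0.03, 0, 255], [0, 0, 0, -1.4, -0.05, 0.5, 255], [0, 0, 0, -1.73, -0.06, 1.2, 255], [0, 0, 0, -1.73, -0.06, 2.0, 255], [0, 0, 0, -1.73, -0.06, 2.8, 255], [0, 0, 0, -1.73, -0.06, 3.4, 255], [0, 0, 0, -1.73, -0.06, 3.6, 255], [0, 0, 0, -1.73, -0.06, 3.6, 255]]}}

```text
time: 20.9
ee_pos: [0.5044, -0.3529, 0.1148]
eef_rot: [[0.129, 0.992, -0.001], [0.992, -0.129, 0.001], [0.001, -0.002, -1.0]]
wrist_force: [0.6, -0.6, -0.2]
grip_width: -0.004
```

```bash
python3 -c "
from h import *
plan([.5036,-.3555,.084],np.radians(82.6))
f=grab_frame('scene'); save('s10.png',f['image'][240:390,100:300],4); blobs(f,cloud(f),['yellow','red'],100)
plan([.5036,-.3555,.084],np.radians(82.6))"
```

```text
at [ 0.5044 -0.3529  0.1148] yaw 1.4417 turn [-0.09 -0.06  0.  ] shift [-0.091 -0.014  1.026] dist 0.03089753827507067 t 20.9 F [ 0.6 -0.6 -0.2] w -0.004
red [351, 199, 26, 21, 437] mean [0.6096 0.0237 0.1143] mid [0.609  0.0248 0.1139] ext [0.0527 0.0557 0.0064] circ [0.6078 0.0252] 0.0304
red [259, 217, 23, 15, 125] mean [ 0.4014 -0.0545  0.0125] mid [ 0.3921 -0.0459  0.0125] ext [0.0533 0.0515 0.0064] circ [ 0.3923 -0.0442] 0.0282
red [323, 218, 28, 22, 494] mean [ 0.5986 -0.0601  0.1144] mid [ 0.5979 -0.0593  0.1138] ext [0.0529 0.053  0.006 ] circ [ 0.5968 -0.0581] 0.0294
red [293, 238, 29, 25, 573] mean [ 0.588  -0.143   0.1145] mid [ 0.5872 -0.1427  0.1141] ext [0.0523 0.0532 0.0062] circ [ 0.587  -0.1413] 0.0293
yellow [178, 294, 32, 27, 598] mean [ 0.5095 -0.3589  0.0997] mid [ 0.5059 -0.3567  0.0995] ext [0.0512 0.0511 0.0061] circ [ 0.5054 -0.3561] 0.0276
at [ 0.5047 -0.3533  0.1158] yaw 1.4416 turn [-0.02 -0.01 -0.  ] shift [-0.079 -0.025  1.06 ] dist 0.03188388607410529 t 20.95 F [-0.1 -0.1 -0.5] w 0.004
```

View pics/s10.png

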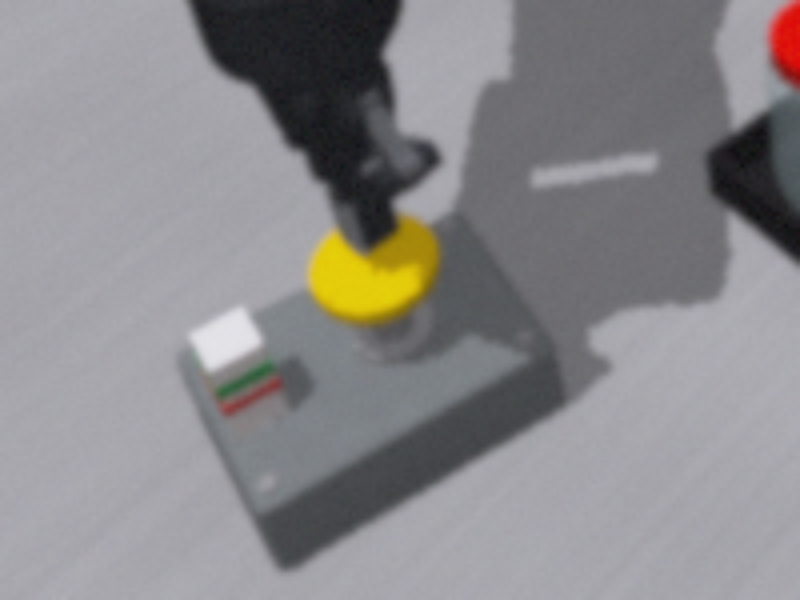

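The fingertip sits over the yellow head, about 15 mm clear. I'll press in stages and check the force each time.

Request:
{"name": "step_arm", "arguments": {"steps": [[0, 0, 0, -0.06, 0, 0.2, 255], [0, 0, 0, -0.06, 0, 0.4, 255], [0, 0, 0, -0.06, 0, 0.5, 255], [0, 0, 0, -0.06, 0, 0.56, 255], [0, 0, 0, -0.06, 0, 0.62, 255], [0, 0, 0, -0.06, 0, 0.68, 255], [0, 0, 0, -0.06, 0, 0.72, 255], [0, 0, 0, -0.06, 0, 0.72, 255]]}}

```text
time: 21.75
ee_pos: [0.5042, -0.3553, 0.0946]
eef_rot: [[0.129, 0.992, 0.0], [0.992, -0.129, -0.0], [-0.0, 0.0, -1.0]]
wrist_force: [-1.2, 0.5, 5.7]
grip_width: 0.0
```

```bash
python3 -c "
from h import *
plan([.5036,-.3555,.084],np.radians(82.6))
f=grab_frame('scene'); W=cloud(f); blobs(f,W,['yellow'],100)
plan([.5036,-.3555,.084],np.radians(82.6))"
```

```text
at [ 0.5042 -0.3553  0.0946] yaw 1.4413 turn [ 0.01  0.01 -0.02] shift [-0.008 -0.018  0.354] dist 0.010628377369868732 t 21.75 F [-1.2  0.5  5.7] w 0.0
yellow [178, 296, 32, 27, 503] mean [ 0.5114 -0.3603  0.0943] mid [ 0.5057 -0.3563  0.0955] ext [0.0513 0.0521 0.008 ] circ [ 0.5055 -0.3564] 0.0278
at [ 0.5042 -0.3553  0.0947] yaw 1.4413 turn [ 0.01  0.01 -0.02] shift [-0.008 -0.018  0.356] dist 0.01068413683708872 t 21.8 F [-2.1  2.3  5.6] w 0.002
```

The readings agree: about 5.5 mm down, 5.6 N, and head depth 0.094. I'll go on to 16 mm.

Request:
{"name": "step_arm", "arguments": {"steps": [[0, 0, 0, 0, 0, 0.06, 255], [0, 0, 0, 0, 0, 0.12, 255], [0, 0, 0, 0, 0, 0.18, 255], [0, 0, 0, 0, 0, 0.24, 255], [0, 0, 0, 0, 0, 0.3, 255], [0, 0, 0, 0, 0, 0.35, 255], [0, 0, 0, 0, 0, 0.35, 255], [0, 0, 0, 0, 0, 0.35, 255]]}}

```text
time: 22.6
ee_pos: [0.5042, -0.3553, 0.0845]
eef_rot: [[0.129, 0.992, 0.0], [0.992, -0.129, -0.0], [-0.0, 0.0, -1.0]]
wrist_force: [-3.4, 2.1, 8.6]
grip_width: 0.001
```

```bash
python3 -c "
from h import *
f=grab_frame('scene'); W=cloud(f); blobs(f,W,['yellow','red'],100); save('s11.png',f['image'][200:350,120:320],4)
plan([.5036,-.3555,.084],np.radians(82.6))
f=grab_frame('top'); W=cloud(f); blobs(f,W,['yellow','red'],80); save('t11.png',f['image'])
plan([.5036,-.3555,.084],np.radians(82.6))"
```

```text
red [351, 199, 26, 21, 439] mean [0.6095 0.0237 0.1143] mid [0.6093 0.0253 0.1139] ext [0.0531 0.0536 0.0063] circ [0.6074 0.0257] 0.0299
red [259, 216, 23, 16, 127] mean [ 0.401  -0.0546  0.0129] mid [ 0.3922 -0.0467  0.0123] ext [0.0526 0.0519 0.0066] circ [ 0.3922 -0.045 ] 0.0282
red [323, 218, 28, 22, 497] mean [ 0.5983 -0.0602  0.1144] mid [ 0.5976 -0.0592  0.1138] ext [0.0522 0.0534 0.0064] circ [ 0.5975 -0.0596] 0.0295
red [293, 238, 29, 25, 573] mean [ 0.588  -0.143   0.1144] mid [ 0.5869 -0.1422  0.1139] ext [0.053  0.0524 0.006 ] circ [ 0.5859 -0.1424] 0.03
yellow [179, 300, 32, 27, 493] mean [ 0.511  -0.3601  0.0842] mid [ 0.5062 -0.3559  0.0861] ext [0.0505 0.0518 0.0088] circ [ 0.5061 -0.3563] 0.0278
at [ 0.5042 -0.3553  0.0846] yaw 1.4414 turn [ 0.02  0.02 -0.02] shift [-0.008 -0.019  0.018] dist 0.0008336589299103188 t 22.65 F [-3.   2.2  8.7] w -0.001
red [288, 140, 29, 26, 569] mean [0.6058 0.0281 0.1132] mid [0.6056 0.0282 0.1132] ext [0.0524 0.0542 0.0061] circ [0.606  0.0282] 0.0288
red [327, 146, 28, 26, 569] mean [ 0.5942 -0.0553  0.1132] mid [ 0.5943 -0.0557  0.1131] ext [0.0523 0.0523 0.0064] circ [ 0.5945 -0.0554] 0.0285
red [365, 152, 26, 26, 555] mean [ 0.5835 -0.1382  0.1132] mid [ 0.5831 -0.1382  0.1129] ext [0.0525 0.0544 0.0063] circ [ 0.5839 -0.1383] 0.0287
red [318, 238, 23, 23, 121] mean [ 0.3886 -0.0395  0.0124] mid [ 0.3885 -0.0419  0.0126] ext [0.0532 0.053  0.0066] circ [ 0.3886 -0.0412] 0.0281
yellow [457, 192, 20, 15, 148] mean [ 0.475  -0.0845  0.6533] mid [ 0.475  -0.0845  0.6535] ext [0.0002 0.0013 0.0063] circ [ 0.475  -0.0845] 0.0008
at [ 0.5042 -0.3553  0.0846] yaw 1.4413 turn [ 0.02  0.02 -0.02] shift [-0.008 -0.019  0.018] dist 0.0008291289438996342 t 22.7 F [-2.6  1.4  8.4] w -0.002
```

View pics/s11.png

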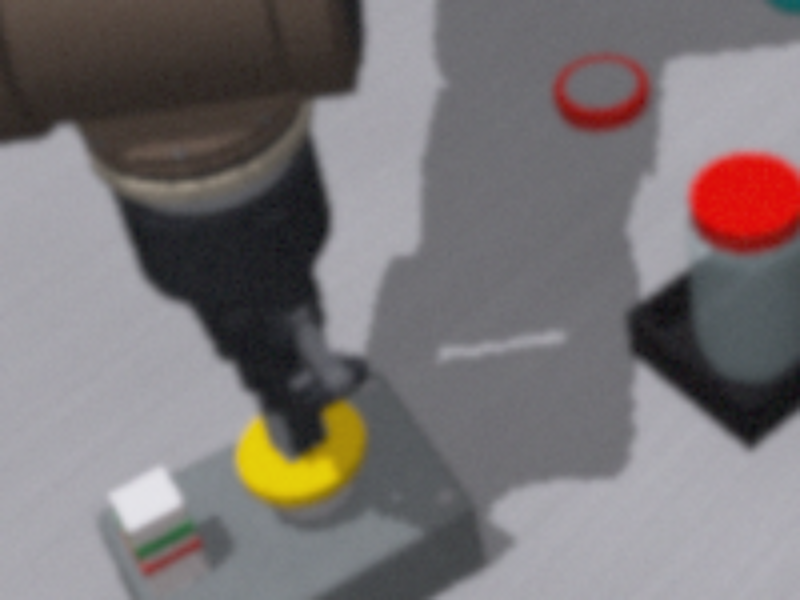

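View pics/t11.png

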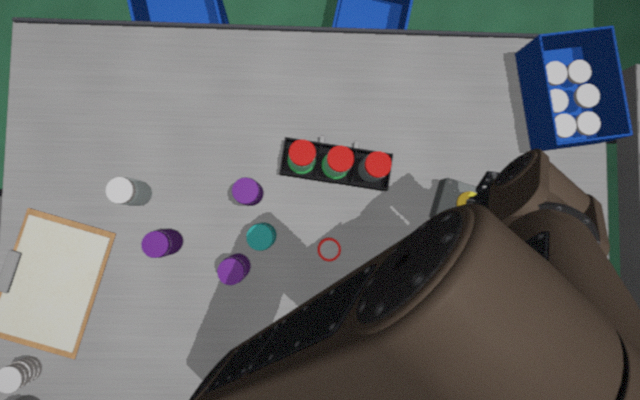

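The head top is at 0.0842, about 16 mm down and level with the green band. The push is 8.6 N, and every jar and the lid are where they should be. I'll hand in.

```bash
python3 -c "
from h import *
print(manip.hand_in()); plan([.5036,-.3555,.084])"
```

```text
the job is handed in; nothing more can be done
None
the job is handed in; nothing more can be done
```

Both red-lidded jars are in the carrier's two free cells, and the robot was holding the plunger about 16 mm down, level with the green band, when I handed in. The hand-in gave no verdict.

**Jars:** Jar A is in the middle cell and jar B in the end cell. Both were set down gently, and B touched the floor at about 14 N before I eased off. With the fingers open, the wrist camera put each lid centre within about 1.5 mm of its pad centre, with lid tops at 0.115 m as expected. The last pictures show both jars upright.

**Plunger:** I only pressed it after releasing both jars. The tool tip read 0.0845 m and the camera put the head at 0.0842 m. The upward force was about 8.6 N, against roughly 9 N expected at 16 mm. There was also a small sideways force of 3–4 N.

**Bystanders:** Jar c and the spare lid measured unmoved to within about 1–2 mm. I checked the white-lidded jar only by eye in the top view, where its position hadn't changed.

**Disagreement:** The top and scene cameras differed by up to about 5 mm, so I relied on the wrist camera for positions. No check failed. The job took about 22.7 s of the 64 s allowed.

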